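# Load a dish into the paddle-latched incubation chest

### The job

Open the small white incubation chest: feel a finger in under the steel paddle on its lid, lift the paddle so that the hidden pawl lets go, and swing the lid right back to its stop, never forcing the latch, the lid or the chest. Then set the petri dish gently and level on the floor of the chamber and leave the lid standing open for the dishes that follow. Leave the beaker and the blue tip box where they are.

Things in the scene. Friction and masses are not known exactly. Their poses are not given: they have to be found in the camera images.
- chest: White bench-top incubation chest, fixed, 220 (x) x 270 (y) x 135 mm high with lid shut. Origin at the centre of its underside; x from its front (control strip, facing the robot) to its rear, z up. All mm below are in this frame, lid shut. Base: an open tub, rim z 85, inside x -98..95, y -120..120, floor z 45. The arm may never load chest, lid or latch with more than 25 N, or they bend.
- lid (a joint): Angle of the lid, rad: 0 shut, grows as its front rises, rubber-buffered stop at 1.8 (leaning back). The lid is a cover 48 mm thick, z 87..135, x -110..110, y -135..135; underside flat but for the pawl (y -12..12, 18 mm deep). Hinge line along y at x 105, z 87, so stiff that the lid stays wherever it is left; 4 to 9 N at the front edge move it. While latched it has under 2 mm of play.
- scoop (a point): Point on the lid: front end, middle of the scoop's floor (chest x -110, y 0, z 91 when shut). The scoop is a notch in the lid's front, y -60..60, open to the front and above, floor z 91; at its rear the paddle's free edge overhangs it by only 6 mm, then the black latch housing closes it with an upright wall, z 91..127. A fingertip must reach under the edge, up to that wall.
- paddle (a joint): Angle of the steel paddle against the lid, rad: 0 at rest, grows as its front edge is lifted, stop at 0.6; more lift then raises the lid too. Sprung: 2 to 4 N at the edge. Plate 80 mm wide (y -40..40), hinged at its rear, 62 mm behind its front; its free front edge is a round bar of 8 mm diameter, underside at z 128.5, top at z 136.5.
- slot (a point): Lid top (chest x 24, y 0, z 135), between the slots through which the latch (housing, paddle, pawl) is bolted. Its setting differs from chest to chest by +-12 mm and is not reported: the front of the paddle's edge lies anywhere in x -102..-78, the housing's wall always 6 mm behind it. Feel for the wall (3 to 6 N). The pawl is clear at 0.06 to 0.52 rad of paddle, by the setting.
- chamber (a point): centre of the chamber's floor: chest x 0, y 0, z 45 mm. The steel keeper plate of the latch juts from the front wall above it, x -98..-71, y -22..22, z 77..83.
- dish: round petri dish with small specimens, 55 mm diameter, 17 mm high, 22 g, standing on the worktop to the right of the chest; origin at the centre of its underside, z up.
- beaker: 50 ml glass beaker with a dropper in it, 46 x 62 x 92 mm, standing loose behind the dish: not to be disturbed; origin at its underside.
- tip_box: blue tip box, 88 x 126 x 48 mm, standing loose to the left of the chest: not to be disturbed; origin at the centre of its underside.
There are look-alikes about, which are no part of the job. Of the things that look like the dish, take the one that is farthest to the robot's right at the start.

How it is judged:
On the way, in this order (a step that is already met when the one before it is completed fails the run):
1. the paddle is up and the lid has come clear of the keeper (value of joint lid above 0.1 rad), for 0.1 s.
2. the lid is swung back to its stop (value of joint lid above 1.65 rad), for 0.2 s.
At the end, for the whole second after the job is handed in: The lid stands open at its stop (above 1.65 of 1.8 rad), the paddle is back at rest (under 0.1 rad), and the dish lies still, released and flat (within 0.1 rad, 4 mm) on the chamber floor (value of joint lid above 1.65 rad and value of joint paddle below 0.1 rad and x of dish in the frame of chamber between -0.07 and 0.07 m and y of dish in the frame of chamber between -0.095 and 0.095 m and z of dish in the frame of chamber between -0.004 and 0.004 m and angle between dish's own z axis and vertical below 0.1 rad and linear speed of dish below 0.02 m/s); the robot touches nothing.
It fails at once if the chest, its lid or its latch is loaded with more than 25 N (contact force between any of the arm, the fingers and chest above 25 N).
It fails at once if the dish is tipped by more than 25 degrees (angle between dish's own z axis and vertical above 0.44 rad).
It fails at once if the dish is dropped or thrown (contact force between the fingers and dish below 0.02 N and linear speed of dish above 0.5 m/s).
It fails at once if the beaker is moved by more than 3 cm (distance of beaker from where it was at the start of the episode above 0.03 m).
It fails at once if the tip box is moved by more than 3 cm (distance of tip_box from where it was at the start of the episode above 0.03 m).
It also fails if it takes over 70 s, if anything falls off the work surface, if the arm or the gripper's body presses on something with over 40 N, if the wrist force passes 120 N, or if a joint passes its speed limit or range.

### The arm

A 6-joint arm with a two-finger parallel gripper is mounted at the origin on a cart in front of the work surface, level with it; the furniture and walls round the work are solid. World frame = base frame: x ahead of the robot, y to its left, z up, the work surface at z = 0. Lengths are in m, angles in rad, forces in N, time in s.
With the tool pointing down it reaches from about 0.375 to 0.975 m from the base axis. Payload 3.8 kg.
Tool frame: the origin (TCP) lies at the very end of the fingers, on their centre line; the grasp point (between the pads) lies 19 mm behind it (bot.pinch_z is the distance from the TCP to the grasp point, in m); x points along the fingers, y is the direction in which the jaws open and shut, and the axes are right-handed (so a half turn about x gives the same grasp; the last joint's range is limited). The gripper opens to 85 mm and grips with 20 to 120 N. Pads are 22 mm wide; open, the fingers measure 114 mm over their backs; the gripper's body (76 mm by 85 mm) begins 54 mm behind the grasp point. The pads swing forward as they close: fully open they stand 13 mm farther back than shut.
Start: joints at [-1.373, 0.264, 1.604, -0, 1.274, -0.037], TCP at [0.157, -0.656, 0.231] pointing down, gripper open.
Joint ranges: [-2.63, 2.63], [-0.94, 2.18], [0.31, 2.57], [-1.31, 4.45], [0, 2.66], [-2.55, 2.55]. Speed limits (rad/s): [2.57, 2.57, 3.14, 3.14, 3.14, 3.14].

### API

Orientations are given as a rotation vector (axis times angle).
In Python, from workcell import monitor, imaging, finish_job, bot gives the robot as it stands.
- The arm moves only by the tool jog_arm, never from a script. Its argument "rows" is a list of rows, each a list of 7 numbers: the shift along the tool's x, y, z in m, then the turn, a rotation vector about the tool's x, y, z in rad, then the opening in per cent of the stroke, from 0 (shut) to 100 (fully open). A call has 1 to 20 rows; each row is the pose to reach, as a shift and turn from the pose measured when the call began, along the tool's axes at that moment; what a row does not reach only later rows make up. A row lasts 1/10 s, in which the tool goes at most 50 mm and 8.59 degrees, less where a joint would pass 70% of its speed; a pose out of reach is approached as far as the arm can. A call with a gripper value outside its range is refused whole. The fingers move at their own pace and stop on an object; "force" is the grip in N (left out, the last holds). Time passes only in rows, so rows that repeat a pose let the fingers close. It gives the time, the measured TCP pose, the force and the opening at its end, in the units of the state.
- monitor.read_state(): the state, without advancing time (a new reading comes with each control period).
- imaging.read_camera(name): name is "scene" or "top" or "wrist"; returns the picture (420x560x3 uint8, blue, green, red); there is no depth.
- imaging.camera_params(name): a dict with "fx", "fy", "cx", "cy" (pixels), "k1" (the pictures are not rectified: a ray, as slopes to the right and down, at radius r is drawn at 1 + k1 r^2 times it, then the intrinsics apply), "T" (4x4, takes a point from camera to world coordinates); the wrist camera has in their place "T_tool_cam" (4x4, takes a point from camera to tool coordinates, whose origin is the TCP and whose axes are the tool frame's). Camera axes: x right, y down, z forward; pixel columns grow to the right and rows downward; lengths in m; the calibration is good to about 2 mm. A picture is of the moment at which its call begins: read the wrist's pose just before it. camera_params takes no time and is no camera call.
- finish_job(): hands the job in, once; it reports no verdict.
The state is a dict: "time": time; "q": joint angles; "joint_vel": joint speeds; "joint_torque": joint torques, N m; "tool_pos": TCP position; "tcp_rot": TCP orientation; "wrist_force": force on the tool from outside, world axes, zero at the start; "torque": the same for the moment, N m; "width": opening from 0.0 (shut) to 1.0 (fully open).
Only numpy, scipy, OpenCV 4.12 (cv2) and the standard library are available. Lean on these libraries where they do the work, as an engineer would, in place of code of your own. Each camera call takes 0.05 s, during which the arm holds its last target. There are 200 camera calls.

## Working session

There is one attempt and no reset: what is moved stays moved. The work goes in short steps, Python scripts to look and compute and a tool call to move; the robot and the scene stay as the last step left them, time stands still between calls to the robot, and variables do not carry over. Pictures are saved under pics/ and viewed, about 8 in all and at most 12, crops included, and the job is handed in when it is done.

Besides the shell and the picture viewer there is one more tool, called as name(argument=value, ...), one argument or row to a line, values as JSON. jog_arm: Moves the arm, as the interface text tells. Its arguments: {"type":"object","properties":{"rows":{"type":"array","items":{"type":"array","items":{"type":"number"}}},"force":{"type":"number"}},"required":["rows"]}

```bash
mkdir -p pics; ls
python3 - <<'E'
from workcell import monitor, imaging, bot
import cv2,numpy as np
s=monitor.read_state(); print({k:np.round(v,3).tolist() for k,v in s.items()})
a=imaging.read_camera("scene"); b=imaging.read_camera("top")
cv2.imwrite("pics/scene.png",a); cv2.imwrite("pics/top.png",b)
for n in("scene","top","wrist"): print(n,imaging.camera_params(n))
E
```

```text
pics
{'time': 0.0, 'q': [-1.373, 0.265, 1.605, 0.0, 1.274, -0.037], 'joint_vel': [-0.001, -0.003, 0.0, -0.0, 0.001, 0.002], 'joint_torque': [0.001, -51.511, -36.732, -0.0, 0.013, 0.0], 'tool_pos': [0.157, -0.656, 0.23], 'tcp_rot': [2.098, 0.25, -2.098], 'wrist_force': [-0.139, 0.428, -0.032], 'torque': [-0.004, -0.004, 0.002], 'width': 1.0}
scene {'fx': 401.12394629061885, 'fy': 401.12394629061885, 'cx': 282.94675600806465, 'cy': 205.3607604435583, 'k1': -0.04627482770149302, 'T': array([[-0.86047381, -0.28130009,  0.42480005,  0.00176416],
       [-0.50897782,  0.43705332, -0.74156993,  1.01582071],
       [ 0.02294342, -0.85431531, -0.51924845,  0.7965321 ],
       [ 0.        ,  0.        ,  0.        ,  1.        ]])}
top {'fx': 402.83640221879955, 'fy': 402.83640221879955, 'cx': 279.35919246722295, 'cy': 210.18624008428603, 'k1': 0.017137606519846093, 'T': array([[ 0.02477291, -0.99815579,  0.05541944,  0.53178356],
       [-0.99943928, -0.02597769, -0.02112539,  0.02659833],
       [ 0.0225261 , -0.05486503, -0.99823965,  1.21039433],
       [ 0.        ,  0.        ,  0.        ,  1.        ]])}
wrist {'fx': 369.84743813205125, 'fy': 369.84743813205125, 'cx': 283.7879324413855, 'cy': 208.41068728620857, 'k1': -0.07337359762353772, 'T_tool_cam': array([[ 6.00446499e-05, -3.16893616e-01,  9.48461087e-01,
        -1.41845520e-01],
       [ 9.99999996e-01,  7.95502406e-05, -3.67286406e-05,
        -1.06819687e-04],
       [-6.38112359e-05,  9.48461085e-01,  3.16893619e-01,
        -8.18872273e-02],
       [ 0.00000000e+00,  0.00000000e+00,  0.00000000e+00,
         1.00000000e+00]])}
```

View pics/scene.png

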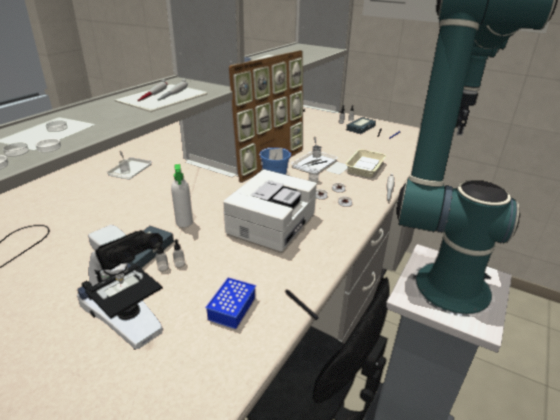

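View pics/top.png

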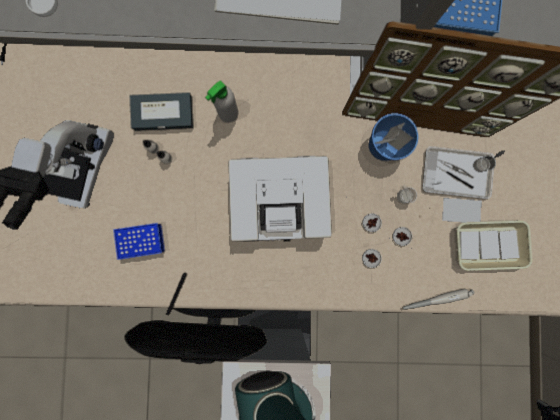

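Candidates for the dish in the top image: (372,223), (402,237) and (371,258). The rightmost is (402,237), in front of the beaker at (404,196). The tip box is at (138,241) and the chest lid spans roughly (229..331, 156..240).

```bash
cat > h.py <<'E'
import numpy as np,cv2
from workcell import imaging
from scipy.spatial.transform import Rotation as R
def cam(n,s=None):
    p=imaging.camera_params(n)
    if n!="wrist": return p,p["T"]
    T=np.eye(4);T[:3,:3]=R.from_rotvec(s["tcp_rot"]).as_matrix();T[:3,3]=s["tool_pos"]
    return p,T@p["T_tool_cam"]
def KD(p): return np.array([[p["fx"],0,p["cx"]],[0,p["fy"],p["cy"]],[0,0,1]]),np.array([p["k1"],0,0,0])
def pix2w(n,uv,z,s=None):
    p,T=cam(n,s);K,D=KD(p)
    r=cv2.undistortPoints(np.array(uv,float).reshape(-1,1,2),K,D)[:,0]
    d=np.c_[r,np.ones(len(r))]@T[:3,:3].T; o=T[:3,3]
    return o+d*((z-o[2])/d[:,2])[:,None]
def w2pix(n,P,s=None):
    p,T=cam(n,s);K,D=KD(p);Ti=np.linalg.inv(T)
    return cv2.projectPoints(np.array(P,float).reshape(-1,3),cv2.Rodrigues(Ti[:3,:3])[0],Ti[:3,3],K,D)[0][:,0]
E
python3 - <<'E'
from h import *
print(pix2w("top",[(229,158),(327,156),(331,238),(230,241)],.135))
print(pix2w("top",[(372,223),(402,237),(371,258)],.017), pix2w("top",[(404,196)],.09),pix2w("top",[(138,241)],.048))
b=cv2.imread("pics/top.png")
a=cv2.resize(b[140:280,215:425],None,fx=3.7,fy=3.7,interpolation=cv2.INTER_CUBIC)
cv2.imwrite("pics/c1.png",a)
E
```

```text
[[ 0.72822118  0.14248512  0.135     ]
 [ 0.74130954 -0.12114604  0.135     ]
 [ 0.52069912 -0.13591847  0.135     ]
 [ 0.50617321  0.13283846  0.135     ]]
[[ 0.56704086 -0.27520476  0.017     ]
 [ 0.5277289  -0.36513182  0.017     ]
 [ 0.46338606 -0.27342702  0.017     ]] [[ 0.64295017 -0.34590506  0.09      ]] [[0.49791458 0.40263049 0.048     ]]
```

View pics/c1.png

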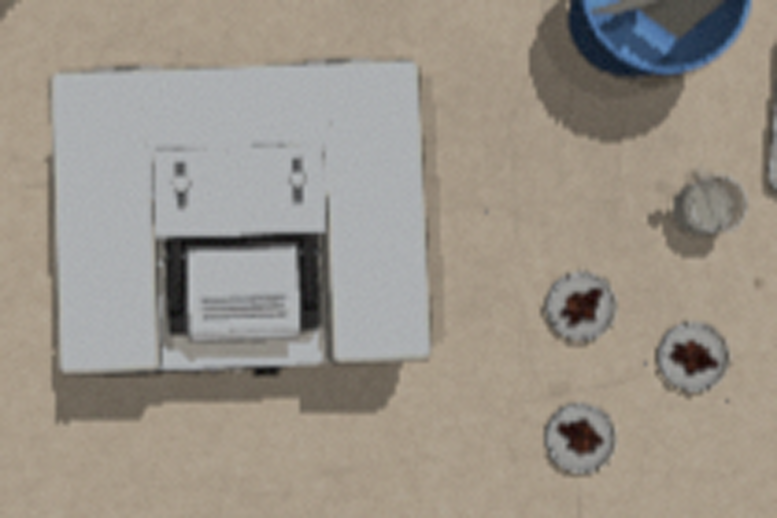

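Run:
```python
from h import *
c=lambda L:[(215+(x+.5)/3.7-.5,140+(y+.5)/3.7-.5) for x,y in L]
W=pix2w("top",c([(52,75),(417,62),(430,358),(62,373)]),.135)
M=np.array([[.11,.135],[.11,-.135],[-.11,-.135],[-.11,.135]])
cw=W[:,:2].mean(0);A=(W[:,:2]-cw).T@M;U,S,V=np.linalg.svd(A);Rm=U@V
print(W,cw,np.degrees(np.arctan2(Rm[1,0],Rm[0,0])));print((M@Rm.T+cw-W[:,:2])*1000)
E_=pix2w("top",c([(190,340),(298,333)]),.134)
print("paddle edge chest",(E_[:,:2]-cw)@Rm)
f=lambda x,y,z:np.r_[Rm@[x,y]+cw,z]
print("scoop",f(-.11,0,.091),"hinge",f(.105,0,.087),"chamber",f(0,0,.045))
print("dish",pix2w("top",c([(692,358),(580,308),(579,439)]),.012),pix2w("top",c([(708,206)]),.09))
```

```text
[[ 0.72304427  0.14315606  0.135     ]
 [ 0.74026889 -0.12208011  0.135     ]
 [ 0.52497429 -0.13544575  0.135     ]
 [ 0.5077278   0.1292014   0.135     ]] [0.62400381 0.0037079 ] 3.685517527945369
[[ 2.05424161  2.34345376]
 [ 2.1852389  -1.86199339]
 [-2.06517437 -2.63796192]
 [-2.17430614  2.15650155]]
paddle edge chest [[-0.08797471  0.04009613]
 [-0.08600864 -0.03798414]]
scoop [ 0.5142313  -0.00336291  0.091     ] hinge [0.72878666 0.01045731 0.087     ] chamber [0.62400381 0.0037079  0.045     ]
dish [[ 0.52949767 -0.36574771  0.012     ]
 [ 0.56750527 -0.27464207  0.012     ]
 [ 0.46226933 -0.27505626  0.012     ]] [[ 0.64503958 -0.3514856   0.09      ]]
```

Run:
```python
from h import *
M=R.from_rotvec([2.098,.25,-2.098]).as_matrix();print(M.round(3))
```

```text
[[-0.     0.233 -0.973]
 [ 0.002 -0.973 -0.233]
 [-1.    -0.002 -0.   ]]
```

```bash
cat >> h.py <<'E'
from workcell import monitor
C=np.array([.624,.0037]);PSI=np.radians(3.69)
def c2w(x,y,z): return np.array([C[0]+np.cos(PSI)*x-np.sin(PSI)*y,C[1]+np.sin(PSI)*x+np.cos(PSI)*y,z])
def w2c(p): d=np.array(p[:2])-C; return np.array([np.cos(PSI)*d[0]+np.sin(PSI)*d[1],-np.sin(PSI)*d[0]+np.cos(PSI)*d[1],p[2]])
def ori(pdeg,psi=PSI):
    p=np.radians(pdeg);x=np.array([np.cos(p)*np.cos(psi),np.cos(p)*np.sin(psi),-np.sin(p)]);y=np.array([np.sin(psi),-np.cos(psi),0])
    return np.c_[x,y,np.cross(x,y)]
def rel(pos,Rt):
    s=monitor.read_state();M=R.from_rotvec(s["tcp_rot"]).as_matrix()
    return np.r_[M.T@(np.array(pos)-s["tool_pos"]),R.from_matrix(M.T@Rt).as_rotvec()].round(4).tolist()
def st():
    s=monitor.read_state();M=R.from_rotvec(s["tcp_rot"]).as_matrix()
    print("t",round(s["time"],2),"chest",w2c(s["tool_pos"]).round(4),"pitch",np.degrees(np.arcsin(-M[2,0])).round(1),"F",np.round(s["wrist_force"],2),"w",np.round(s["width"],3),"q",np.round(s["q"],2))
E
python3 - <<'E'
from h import *
print(rel(c2w(-.17,0,.25),ori(35)))
E
```

```text
[-0.0187, -0.5616, -0.4402, 0.1561, 0.9576, 0.0837]
```

jog_arm(
  rows=[
    [-0.03,-0.05,-0.04,0,0,0,0],
    [-0.03,-0.1,-0.08,0,0,0,0],
    [-0.03,-0.15,-0.12,0,0,0,0],
    [-0.02,-0.56,-0.44,0.156,0.958,0.084,0],
    [-0.02,-0.56,-0.44,0.156,0.958,0.084,0],
    [-0.02,-0.56,-0.44,0.156,0.958,0.084,0],
    [-0.02,-0.56,-0.44,0.156,0.958,0.084,0],
    [-0.02,-0.56,-0.44,0.156,0.958,0.084,0],
    [-0.02,-0.56,-0.44,0.156,0.958,0.084,0],
    [-0.02,-0.56,-0.44,0.156,0.958,0.084,0],
    [-0.02,-0.56,-0.44,0.156,0.958,0.084,0],
    [-0.02,-0.56,-0.44,0.156,0.958,0.084,0],
    [-0.02,-0.56,-0.44,0.156,0.958,0.084,0],
    [-0.02,-0.56,-0.44,0.156,0.958,0.084,0],
    [-0.02,-0.56,-0.44,0.156,0.958,0.084,0],
    [-0.02,-0.56,-0.44,0.156,0.958,0.084,0],
    [-0.02,-0.56,-0.44,0.156,0.958,0.084,0],
    [-0.02,-0.56,-0.44,0.156,0.958,0.084,0],
    [-0.02,-0.56,-0.44,0.156,0.958,0.084,0],
    [-0.02,-0.56,-0.44,0.156,0.958,0.084,0],
  ],
  force=20,
)

```text
time: 2.1
tool_pos: [0.4764, -0.0147, 0.2768]
tcp_rot: [2.963, 0.095, -0.985]
wrist_force: [-0.6, 0.0, -0.1]
width: 0.0
```

Run:
```python
from h import *
st(); s=monitor.read_state()
a=imaging.read_camera("wrist");cv2.imwrite("pics/w1.png",a)
for x,y,z in [(-.11,.06,.091),(-.11,-.06,.091),(-.087,.04,.132),(-.087,-.04,.132),(-.11,.135,.135),(-.11,-.135,.135)]: print((x,y,z),w2pix("wrist",c2w(x,y,z),s).round(0))
print(rel(c2w(-.13,0,.108),ori(35)))
```

```text
t 2.1 chest [-0.1485 -0.0089  0.2768] pitch 36.8 F [-0.62  0.01 -0.13] w 0.0 q [-0.29 -0.75  2.57  0.61  0.5   0.8 ]
(-0.11, 0.06, 0.091) [[209. 325.]]
(-0.11, -0.06, 0.091) [[340. 325.]]
(-0.087, 0.04, 0.132) [[227. 283.]]
(-0.087, -0.04, 0.132) [[321. 283.]]
(-0.11, 0.135, 0.135) [[110. 307.]]
(-0.11, -0.135, 0.135) [[438. 307.]]
[0.1159, -0.0087, 0.1242, -0.0029, 0.0312, 0.0003]
```

View pics/w1.png

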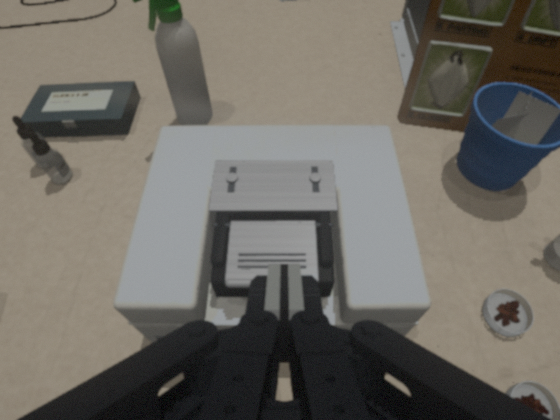

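Picture shows the chest dead ahead, lid corners near (115,308)/(430,305) vs predicted (110,307)/(438,307); the paddle edge is at row ~287 vs 283 predicted. So the pose is good. The elbow is at its limit, so I need a steeper pitch.

Run:
```python
from h import *
print(rel(c2w(-.125,0,.17),ori(55)),rel(c2w(-.125,0,.108),ori(55)))
```

```text
[0.0828, -0.0089, 0.0715, -0.0028, -0.3179, 0.0008] [0.1199, -0.0087, 0.1212, -0.0028, -0.3179, 0.0008]
```

jog_arm(
  rows=[
    [0.02,-0.002,0.018,0,-0.1,0,0],
    [0.04,-0.005,0.036,0,-0.22,0,0],
    [0.083,-0.009,0.072,-0.003,-0.318,0.001,0],
    [0.083,-0.009,0.072,-0.003,-0.318,0.001,0],
    [0.083,-0.009,0.072,-0.003,-0.318,0.001,0],
    [0.095,-0.009,0.088,-0.003,-0.318,0.001,0],
    [0.108,-0.009,0.105,-0.003,-0.318,0.001,0],
    [0.12,-0.009,0.121,-0.003,-0.318,0.001,0],
    [0.12,-0.009,0.121,-0.003,-0.318,0.001,0],
    [0.12,-0.009,0.121,-0.003,-0.318,0.001,0],
  ],
)

```text
time: 3.15
tool_pos: [0.4998, -0.0052, 0.1103]
tcp_rot: [2.762, 0.085, -1.432]
wrist_force: [0.7, -0.2, 0.4]
width: 0.001
```

Run:
```python
from h import *
st()
print(rel(c2w(-.1,0,.108),ori(55)))
```

```text
t 3.15 chest [-0.1245 -0.0009  0.1103] pitch 54.8 F [ 0.75 -0.25  0.37] w 0.001 q [-0.14 -0.29  2.52  0.37  0.33  1.05]
[0.016, -0.001, -0.0187, -0.0016, -0.0037, -0.0021]
```

jog_arm(
  rows=[
    [0.005,0,-0.006,0,0,0,0],
    [0.01,-0.001,-0.012,-0.001,-0.003,-0.002,0],
    [0.016,-0.001,-0.0187,-0.001,-0.003,-0.002,0],
    [0.016,-0.001,-0.0187,-0.001,-0.003,-0.002,0],
  ],
)

```text
time: 3.55
tool_pos: [0.5263, -0.0027, 0.1093]
tcp_rot: [2.761, 0.088, -1.432]
wrist_force: [-0.9, -0.8, 0.3]
width: 0.002
```

Run:
```python
from h import *
st()
for x in(-.097,-.094,-.091): print(rel(c2w(x,0,.108),ori(55)))
a=imaging.read_camera("scene");cv2.imwrite("pics/s2.png",cv2.resize(a[150:260,200:380],None,fx=4,fy=4,interpolation=cv2.INTER_CUBIC))
```

```text
t 3.55 chest [-9.790e-02 -1.000e-04  1.093e-01] pitch 54.8 F [-0.9  -0.77  0.34] w 0.002 q [-0.12 -0.22  2.47  0.37  0.3   1.06]
[0.0016, -0.0001, 0.0, -0.0001, -0.0028, -0.0003]
[0.0033, -0.0001, -0.0024, -0.0001, -0.0028, -0.0003]
[0.005, -0.0001, -0.0049, -0.0001, -0.0028, -0.0003]
```

View pics/s2.png

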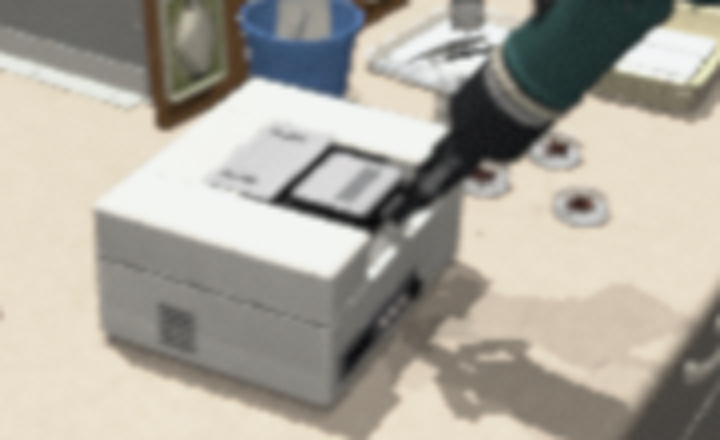

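The finger is in the scoop, tip just ahead of the paddle edge. Feeling forward.

jog_arm(
  rows=[
    [0.0011,0,-0.0016,0,0,0,0],
    [0.002,0,-0.0029,0,0,0,0],
    [0.0029,0,-0.0041,0,0,0,0],
    [0.0029,0,-0.0041,0,0,0,0],
  ],
)

```text
time: 4.0
tool_pos: [0.5303, -0.0022, 0.1084]
tcp_rot: [2.76, 0.089, -1.435]
wrist_force: [0.3, 0.0, -0.6]
width: 0.001
```

```bash
python3 -c "
from h import *
st()"
```

```text
t 4.0 chest [-9.380e-02  1.000e-04  1.084e-01] pitch 54.9 F [ 0.27  0.03 -0.56] w 0.001 q [-0.12 -0.21  2.47  0.37  0.3   1.07]
```

jog_arm(
  rows=[
    [0.0006,0,-0.0008,0,0,0,0],
    [0.0011,0,-0.0016,0,0,0,0],
    [0.0017,0,-0.0025,0,0,0,0],
    [0.0017,0,-0.0025,0,0,0,0],
  ],
)

```text
time: 4.4
tool_pos: [0.5327, -0.002, 0.1081]
tcp_rot: [2.759, 0.09, -1.437]
wrist_force: [-8.0, -2.2, 6.7]
width: 0.003
```

```bash
python3 -c "
from h import *
st()"
```

```text
t 4.4 chest [-0.0915  0.0002  0.1081] pitch 55.0 F [-8.   -2.18  6.66] w 0.003 q [-0.12 -0.2   2.46  0.36  0.3   1.07]
```

Wall felt (about 8 N back) with the tip's upper corner near chest x −82.5, which agrees with vision (edge ≈ −88). Backing off a hair and lifting.

jog_arm(
  rows=[
    [-0.0005,0,0.0008,0,0,0,0],
    [-0.0025,0,-0.0006,0,0,0,0],
    [-0.005,0,-0.0023,0,0,0,0],
    [-0.0075,0,-0.0041,0,0,0,0],
    [-0.0095,0,-0.0055,0,0,0,0],
    [-0.0103,0,-0.006,0,0,0,0],
  ],
)

```text
time: 5.0
tool_pos: [0.531, -0.0019, 0.1194]
tcp_rot: [2.758, 0.09, -1.439]
wrist_force: [-0.4, 0.6, -3.0]
width: 0.001
```

```bash
python3 -c "
from h import *
st()"
```

```text
t 5.0 chest [-0.0932  0.0004  0.1194] pitch 55.1 F [-0.36  0.64 -2.97] w 0.001 q [-0.12 -0.23  2.45  0.33  0.33  1.1 ]
```

jog_arm(
  rows=[
    [-0.0025,0,-0.0017,0,0,0,0],
    [-0.0049,0,-0.0034,0,0,0,0],
    [-0.0065,0,-0.0064,0,0,0,0],
    [-0.0081,0,-0.0094,0,0,0,0],
    [-0.0097,0,-0.0123,0,0,0,0],
    [-0.0113,0,-0.0152,0,0,0,0],
    [-0.0129,0,-0.0182,0,0,0,0],
    [-0.0145,0,-0.0212,0,0,0,0],
    [-0.0145,0,-0.0212,0,0,0,0],
  ],
)

```text
time: 5.9
tool_pos: [0.5368, -0.0007, 0.1407]
tcp_rot: [2.753, 0.093, -1.45]
wrist_force: [-11.0, -0.4, 1.4]
width: 0.003
```

Run:
```python
from h import *
st()
a=imaging.read_camera("scene");cv2.imwrite("pics/s3.png",cv2.resize(a[150:260,200:380],None,fx=4,fy=4,interpolation=cv2.INTER_CUBIC))
```

```text
t 5.9 chest [-0.0873  0.0012  0.1407] pitch 55.5 F [-10.97  -0.43   1.43] w 0.003 q [-0.12 -0.25  2.42  0.28  0.39  1.17]
```

View pics/s3.png

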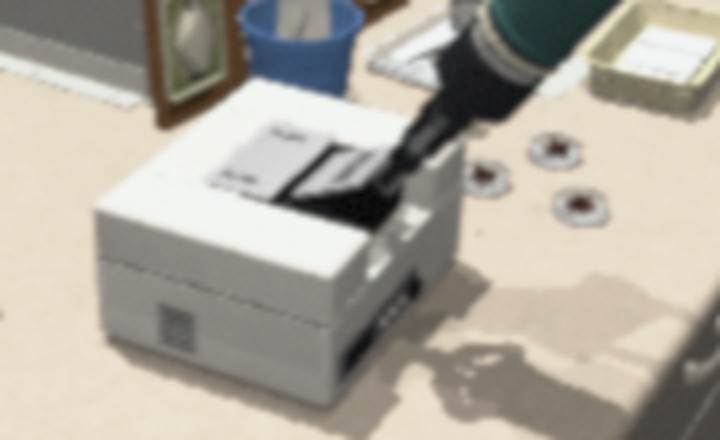

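jog_arm(
  rows=[
    [-0.0016,0,-0.0011,0,0,0,0],
    [-0.0032,0,-0.0023,0,0,0,0],
    [-0.0049,0,-0.0034,0,0,0,0],
    [-0.0062,0,-0.0049,0,0,0,0],
  ],
)

```text
time: 6.35
tool_pos: [0.5375, -0.0007, 0.1489]
tcp_rot: [2.753, 0.093, -1.449]
wrist_force: [0.0, -0.0, -4.1]
width: -0.004
```

```bash
python3 -c "
from h import *
st()"
```

```text
t 6.35 chest [-0.0866  0.0012  0.1489] pitch 55.5 F [ 0.01 -0.05 -4.11] w -0.004 q [-0.12 -0.26  2.41  0.26  0.41  1.18]
```

jog_arm(
  rows=[
    [-0.0014,0,-0.0022,0,0,0,0],
    [-0.0028,0,-0.0044,0,0,0,0],
    [-0.0042,0,-0.0066,0,0,0,0],
    [-0.0056,0,-0.0088,0,0,0,0],
    [-0.0069,0,-0.011,0,0,0,0],
  ],
)

```text
time: 6.85
tool_pos: [0.5419, -0.0002, 0.16]
tcp_rot: [2.752, 0.094, -1.452]
wrist_force: [-3.5, -0.9, -6.0]
width: 0.0
```

```bash
python3 -c "
from h import *
st()"
```

```text
t 6.85 chest [-0.0822  0.0014  0.16  ] pitch 55.6 F [-3.47 -0.9  -5.96] w 0.0 q [-0.11 -0.27  2.39  0.24  0.44  1.2 ]
```

jog_arm(
  rows=[
    [-0.002,0,-0.003,0,0,0,0],
    [-0.0039,0,-0.006,0,0,0,0],
    [-0.0059,0,-0.009,0,0,0,0],
    [-0.0079,0,-0.0121,0,0,0,0],
    [-0.0098,0,-0.0151,0,0,0,0],
    [-0.0118,0,-0.0181,0,0,0,0],
  ],
)

```text
time: 7.45
tool_pos: [0.5503, 0.0003, 0.1803]
tcp_rot: [2.752, 0.094, -1.452]
wrist_force: [-3.2, -0.7, -6.4]
width: 0.002
```

Run:
```python
from h import *
st()
a=imaging.read_camera("scene");cv2.imwrite("pics/s4.png",cv2.resize(a[130:260,200:380],None,fx=4,fy=4,interpolation=cv2.INTER_CUBIC))
```

```text
t 7.45 chest [-0.0738  0.0014  0.1803] pitch 55.6 F [-3.21 -0.75 -6.37] w 0.002 q [-0.11 -0.28  2.36  0.22  0.48  1.23]
```

View pics/s4.png

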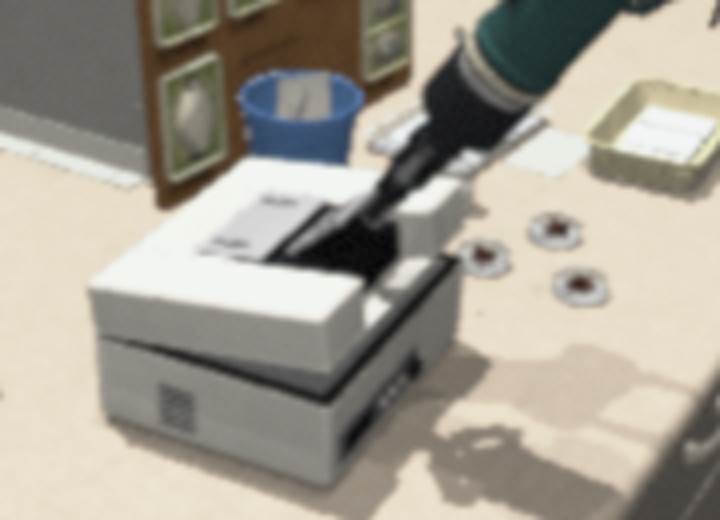

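The lid has come free, at about 0.12 rad. Continue along the hinge arc.

```bash
cat >> h.py <<'E'
def arc(ds,p,u=.011):
    s=monitor.read_state();c=w2c(s["tool_pos"]);a=np.radians(p);U=np.array([c[0]+u*np.sin(a)-.105,c[2]+u*np.cos(a)-.087])
    print("r,phi",np.hypot(*U),np.degrees(np.arctan2(U[1],-U[0])))
    for d in ds:
        V=np.array([U[0]*np.cos(d)+U[1]*np.sin(d),-U[0]*np.sin(d)+U[1]*np.cos(d)])-U
        print(d,rel(c2w(c[0]+V[0],c[1]*(1-min(1,d*2)),c[2]+V[1]),ori(p))[:3])
E
python3 -c "
from h import *
arc([.05,.1,.15,.2,.25,.3,.35,.4,.45,.5],55.6)"
```

```text
r,phi 0.19669381716308604 30.670761977951223
0.05 [-0.0039, 0.0001, -0.009]
0.1 [-0.0074, 0.0002, -0.0182]
0.15 [-0.0104, 0.0004, -0.0276]
0.2 [-0.0129, 0.0005, -0.0371]
0.25 [-0.0149, 0.0006, -0.0467]
0.3 [-0.0165, 0.0007, -0.0564]
0.35 [-0.0176, 0.0009, -0.0662]
0.4 [-0.0182, 0.001, -0.076]
0.45 [-0.0183, 0.0011, -0.0858]
0.5 [-0.0179, 0.0013, -0.0957]
```

jog_arm(
  rows=[
    [-0.002,0,-0.0045,0,0,0,0],
    [-0.0039,0,-0.009,0,0,0,0],
    [-0.0074,0,-0.0182,0,0,0,0],
    [-0.0104,0,-0.0276,0,0,0,0],
    [-0.0129,0,-0.0371,0,0,0,0],
    [-0.0149,0,-0.0467,0,0,0,0],
    [-0.0165,0,-0.0564,0,0,0,0],
    [-0.0176,0.001,-0.0662,0,0,0,0],
    [-0.0182,0.001,-0.076,0,0,0,0],
  ],
)

```text
time: 8.4
tool_pos: [0.604, 0.003, 0.2406]
tcp_rot: [2.754, 0.094, -1.449]
wrist_force: [-5.4, 1.3, -3.0]
width: 0.005
```

```bash
python3 -c "
from h import *
st()
arc([.05,.1,.15,.2,.25,.3,.35,.4,.45,.5],55.6)"
```

```text
t 8.4 chest [-0.02    0.0006  0.2406] pitch 55.5 F [-5.36  1.31 -2.95] w 0.005 q [-0.09 -0.22  2.2   0.17  0.58  1.31]
r,phi 0.19742490634657464 54.050470482823016
0.05 [-0.0, 0.0001, -0.0099]
0.1 [0.0005, 0.0001, -0.0197]
0.15 [0.0015, 0.0002, -0.0295]
0.2 [0.0029, 0.0003, -0.0393]
0.25 [0.0049, 0.0003, -0.049]
0.3 [0.0073, 0.0004, -0.0585]
0.35 [0.0103, 0.0005, -0.068]
0.4 [0.0136, 0.0006, -0.0773]
0.45 [0.0175, 0.0006, -0.0863]
0.5 [0.0218, 0.0007, -0.0952]
```

jog_arm(
  rows=[
    [0,0,-0.0049,0,0,0,0],
    [0,0,-0.0099,0,0,0,0],
    [0.0005,0,-0.0197,0,0,0,0],
    [0.0015,0,-0.0295,0,0,0,0],
    [0.003,0,-0.0393,0,0,0,0],
    [0.005,0,-0.049,0,0,0,0],
    [0.0073,0,-0.0585,0,0,0,0],
    [0.0103,0,-0.068,0,0,0,0],
    [0.0136,0,-0.0773,0,0,0,0],
    [0.0175,0,-0.0863,0,0,0,0],
  ],
)

```text
time: 9.4
tool_pos: [0.6866, 0.0083, 0.2776]
tcp_rot: [2.756, 0.094, -1.444]
wrist_force: [-5.8, -0.2, -1.3]
width: 0.001
```

Run:
```python
from h import *
st()
arc([.05,.1,.15,.2,.25,.3],55.6)
a=imaging.read_camera("scene");cv2.imwrite("pics/s5.png",cv2.resize(a[100:260,200:380],None,fx=3.6,fy=3.6,interpolation=cv2.INTER_CUBIC))
```

```text
t 9.4 chest [0.0628 0.0006 0.2776] pitch 55.3 F [-5.76 -0.23 -1.3 ] w 0.001 q [-0.06 -0.08  2.01  0.13  0.62  1.36]
r,phi 0.19958335469562968 80.4456847762466
0.05 [0.0045, 0.0001, -0.0089]
0.1 [0.0094, 0.0002, -0.0176]
0.15 [0.0147, 0.0002, -0.026]
0.2 [0.0205, 0.0003, -0.0342]
0.25 [0.0266, 0.0004, -0.0421]
0.3 [0.0331, 0.0005, -0.0496]
```

View pics/s5.png

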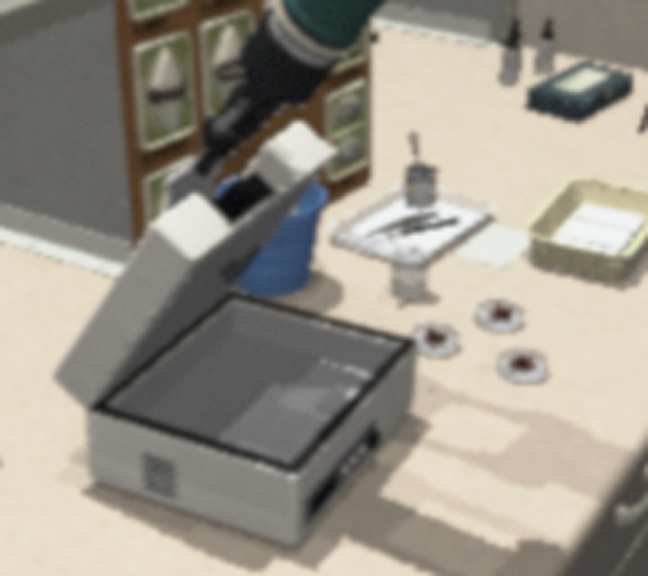

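Lid at about 1.0 rad. Now I'll withdraw from the paddle, come round in front, and push the underside beside the pawl (y +50).

Run:
```python
from h import *
for P in [(-.08,.05,.335),(-.08,.05,.25),(-.04,.05,.2)]: print(rel(c2w(*P),ori(55)))
```

```text
[-0.1286, -0.05, 0.0863, 0.0002, 0.0027, 0.0032]
[-0.0589, -0.0498, 0.1348, 0.0002, 0.0027, 0.0032]
[0.005, -0.0496, 0.1306, 0.0002, 0.0027, 0.0032]
```

jog_arm(
  rows=[
    [-0.015,0,0.002,0,0,0,0],
    [-0.035,0,0.003,0,0,0,0],
    [-0.06,0,0.003,0,0,0,0],
    [-0.07,0,0.003,0,0,0,0],
    [-0.1,-0.025,0.03,0,0,0,0],
    [-0.128,-0.05,0.07,0,0,0,0],
    [-0.128,-0.05,0.086,0,0,0,0],
    [-0.1,-0.05,0.11,0,0,0,0],
    [-0.06,-0.05,0.135,0,0,0,0],
    [-0.025,-0.05,0.135,0,0,0,0],
    [0.005,-0.05,0.131,0,0,0,0],
    [0.005,-0.05,0.131,0,0,0,0],
    [0.005,-0.05,0.131,0,0,0,0],
  ],
)

```text
time: 10.75
tool_pos: [0.5811, 0.0514, 0.2009]
tcp_rot: [2.759, 0.093, -1.439]
wrist_force: [-0.3, -0.2, 0.8]
width: -0.005
```

Run:
```python
from h import *
st()
for th in (.8,.9,.95,1,1.05,1.1,1.2):
    x=.105-.17*np.cos(th)-.009;z=.087+.17*np.sin(th)-.0063
    print(th,(x,z),rel(c2w(x,.05,z),ori(55))[:3])
```

```text
t 10.75 chest [-0.0397  0.0504  0.2009] pitch 55.1 F [-0.25 -0.23  0.82] w -0.005 q [ 0.03 -0.23  2.28  0.05  0.48  1.5 ]
0.8 (np.float64(-0.02244014058901813), np.float64(0.20265053545291886)) [0.0084, 0.0004, -0.0152]
0.9 (np.float64(-0.009673694606012964), np.float64(0.2138655746366722)) [0.0065, 0.0004, -0.0321]
0.95 (np.float64(-0.0028861252088602154), np.float64(0.21898063581419355)) [0.0062, 0.0004, -0.0406]
1 (np.float64(0.004148608002416227), np.float64(0.2237500674173424)) [0.0063, 0.0004, -0.0491]
1.05 (np.float64(0.011412921858406403), np.float64(0.22816194835098288)) [0.0069, 0.0004, -0.0575]
1.1 (np.float64(0.018888659357651848), np.float64(0.23220525121044402)) [0.0078, 0.0004, -0.066]
1.2 (np.float64(0.03439918173896547), np.float64(0.23914664461442847)) [0.011, 0.0004, -0.0827]
```

jog_arm(
  rows=[
    [0.004,0,-0.012,0,0,0,0],
    [0.0065,0,-0.025,0,0,0,0],
    [0.0062,0,-0.033,0,0,0,0],
    [0.0062,0,-0.038,0,0,0,0],
    [0.0062,0,-0.043,0,0,0,0],
    [0.0063,0,-0.048,0,0,0,0],
    [0.0066,0,-0.053,0,0,0,0],
    [0.0069,0,-0.0575,0,0,0,0],
  ],
)

```text
time: 11.55
tool_pos: [0.6304, 0.0547, 0.2261]
tcp_rot: [2.756, 0.093, -1.446]
wrist_force: [-7.7, -0.9, 1.3]
width: -0.001
```

Run:
```python
from h import *
st()
for th in np.arange(1.1,1.8,.05):
    x=.105-.17*np.cos(th)-.009;z=.087+.17*np.sin(th)-.0063
    print(th.round(2),rel(c2w(x,.05,z),ori(55))[:3])
```

```text
t 11.55 chest [0.0097 0.0505 0.2261] pitch 55.4 F [-7.65 -0.87  1.34] w -0.001 q [ 0.04 -0.15  2.17  0.04  0.52  1.51]
1.1 [0.0002, 0.0005, -0.011]
1.15 [0.0015, 0.0005, -0.0194]
1.2 [0.0033, 0.0005, -0.0277]
1.25 [0.0055, 0.0005, -0.0359]
1.3 [0.0081, 0.0005, -0.044]
1.35 [0.011, 0.0006, -0.052]
1.4 [0.0144, 0.0006, -0.0598]
1.45 [0.0182, 0.0006, -0.0674]
1.5 [0.0223, 0.0006, -0.0748]
1.55 [0.0268, 0.0006, -0.082]
1.6 [0.0317, 0.0006, -0.089]
1.65 [0.0369, 0.0006, -0.0957]
1.7 [0.0424, 0.0007, -0.1022]
1.75 [0.0483, 0.0007, -0.1084]
```

Contact at 7.7 N and the lid is moving. Push on towards 1.6, then finish slowly.

jog_arm(
  rows=[
    [0,0,-0.0055,0,0,0,0],
    [0.0002,0,-0.011,0,0,0,0],
    [0.0015,0,-0.0194,0,0,0,0],
    [0.0033,0,-0.0277,0,0,0,0],
    [0.0055,0,-0.0359,0,0,0,0],
    [0.0081,0,-0.044,0,0,0,0],
    [0.011,0,-0.052,0,0,0,0],
    [0.0144,0,-0.0598,0,0,0,0],
    [0.0182,0,-0.0674,0,0,0,0],
    [0.0223,0,-0.0748,0,0,0,0],
    [0.0268,0,-0.082,0,0,0,0],
    [0.0317,0,-0.089,0,0,0,0],
  ],
)

```text
time: 12.75
tool_pos: [0.7213, 0.0606, 0.2497]
tcp_rot: [2.754, 0.093, -1.449]
wrist_force: [-4.0, -0.8, 0.4]
width: 0.003
```

Run:
```python
from h import *
st()
for th in np.arange(1.6,1.83,.025):
    x=.105-.17*np.cos(th)-.009;z=.087+.17*np.sin(th)-.0063
    print(th.round(3),rel(c2w(x,.05,z),ori(55))[:3])
```

```text
t 12.75 chest [0.1008 0.0506 0.2497] pitch 55.5 F [-3.97 -0.81  0.42] w 0.003 q [0.04 0.02 1.97 0.03 0.56 1.53]
1.6 [-0.0007, 0.0006, -0.0007]
1.625 [0.0019, 0.0006, -0.0041]
1.65 [0.0045, 0.0006, -0.0074]
1.675 [0.0072, 0.0006, -0.0107]
1.7 [0.01, 0.0006, -0.0139]
1.725 [0.0129, 0.0006, -0.017]
1.75 [0.0159, 0.0006, -0.0201]
1.775 [0.0189, 0.0006, -0.0231]
1.8 [0.022, 0.0006, -0.026]
1.825 [0.0252, 0.0006, -0.0288]
```

jog_arm(
  rows=[
    [0.0019,0,-0.0041,0,0,0,0],
    [0.0045,0,-0.0074,0,0,0,0],
    [0.0072,0,-0.0107,0,0,0,0],
    [0.01,0,-0.0139,0,0,0,0],
    [0.0129,0,-0.017,0,0,0,0],
    [0.0159,0,-0.0201,0,0,0,0],
    [0.0174,0,-0.0216,0,0,0,0],
  ],
)

```text
time: 13.45
tool_pos: [0.749, 0.0624, 0.247]
tcp_rot: [2.753, 0.093, -1.45]
wrist_force: [-4.2, -0.6, -1.8]
width: -0.003
```

Run:
```python
from h import *
st()
for th in np.arange(1.75,1.86,.025):
    x=.105-.17*np.cos(th)-.009;z=.087+.17*np.sin(th)-.0063
    print(th.round(3),rel(c2w(x,.05,z),ori(55))[:3])
```

```text
t 13.45 chest [0.1285 0.0506 0.247 ] pitch 55.5 F [-4.22 -0.63 -1.83] w -0.003 q [0.04 0.07 1.91 0.03 0.56 1.53]
1.75 [-0.002, 0.0006, 0.0013]
1.775 [0.001, 0.0006, -0.0017]
1.8 [0.0041, 0.0006, -0.0046]
1.825 [0.0073, 0.0006, -0.0075]
1.85 [0.0105, 0.0006, -0.0102]
```

jog_arm(
  rows=[
    [0.001,0,-0.0017,0,0,0,0],
    [0.0025,0,-0.0031,0,0,0,0],
    [0.0035,0,-0.004,0,0,0,0],
  ],
)

```text
time: 13.75
tool_pos: [0.7544, 0.0629, 0.2464]
tcp_rot: [2.753, 0.093, -1.45]
wrist_force: [-4.5, -1.8, -1.9]
width: -0.001
```

Run:
```python
from h import *
st()
D=np.r_[.528,-.3655]
print(rel(c2w(.0,.03,.30),ori(55)),rel([.50,-.30,.28],ori(90,0)),rel([D[0],D[1],.17],ori(90,0)))
```

```text
t 13.75 chest [0.1339 0.0507 0.2464] pitch 55.5 F [-4.5  -1.75 -1.92] w -0.001 q [0.04 0.08 1.9  0.03 0.56 1.53]
[-0.1201, 0.0203, 0.08, 0.0, 0.0092, 0.0034] [-0.1858, 0.3451, 0.2095, 0.0635, -0.6013, 0.0227] [-0.0819, 0.4127, 0.2522, 0.0635, -0.6013, 0.0227]
```

The lid is at about 1.79 rad. Now to the dish: back out, tool down, gripper open.

jog_arm(
  rows=[
    [-0.02,0,0.02,0,0,0,0],
    [-0.05,0,0.05,0,0,0,0],
    [-0.09,0.02,0.07,0,0,0,0],
    [-0.12,0.05,0.1,0,-0.1,0,50],
    [-0.14,0.09,0.13,0.01,-0.2,0,100],
    [-0.16,0.14,0.15,0.02,-0.3,0.005,100],
    [-0.18,0.19,0.17,0.03,-0.4,0.01,100],
    [-0.19,0.24,0.19,0.04,-0.5,0.02,100],
    [-0.19,0.29,0.21,0.06,-0.6,0.022,100],
    [-0.19,0.34,0.21,0.063,-0.6,0.022,100],
    [-0.19,0.345,0.21,0.063,-0.6,0.022,100],
    [-0.19,0.345,0.21,0.063,-0.6,0.022,100],
    [-0.19,0.345,0.21,0.063,-0.6,0.022,100],
  ],
)

```text
time: 15.05
tool_pos: [0.4985, -0.3013, 0.2843]
tcp_rot: [-2.227, 0.002, 2.216]
wrist_force: [-0.1, 0.4, -0.1]
width: 1.002
```

Run:
```python
from h import *
st();print(monitor.read_state()["tool_pos"])
print(rel([.528,-.3655,.20],ori(90,np.pi)))
```

```text
t 15.05 chest [-0.1449 -0.2962  0.2843] pitch 89.7 F [-0.12  0.39 -0.14] w 1.002 q [-0.59  0.06  1.74  0.    1.34  0.98]
[ 0.49847616 -0.30125649  0.28425437]
[0.0845, 0.0641, -0.0292, 3.1406, -0.0015, 0.0077]
```

jog_arm(
  rows=[
    [0,0,0,-0.15,0,0,100],
    [0.01,0.01,0,-0.3,0,0,100],
    [0.02,0.02,-0.01,-0.45,0,0,100],
    [0.03,0.03,-0.01,-0.6,0,0,100],
    [0.04,0.04,-0.02,-0.75,0,0,100],
    [0.05,0.05,-0.02,-0.9,0,0,100],
    [0.06,0.06,-0.03,-1.05,0,0,100],
    [0.07,0.064,-0.03,-1.2,0,0,100],
    [0.08,0.064,-0.03,-1.35,0,0,100],
    [0.08,0.064,-0.03,-1.5,0,0,100],
    [0.08,0.064,-0.03,-1.65,0,0,100],
    [0.08,0.064,-0.03,-1.8,0,0,100],
    [0.08,0.064,-0.03,-1.95,0,0,100],
    [0.08,0.064,-0.03,-2.1,0,0,100],
    [0.08,0.064,-0.03,-2.25,0,0,100],
    [0.08,0.064,-0.03,-2.4,0,0,100],
    [0.08,0.064,-0.03,-2.55,0,0,100],
    [0.08,0.064,-0.03,-2.7,0,0,100],
    [0.08,0.064,-0.03,-2.85,0,0,100],
    [0.08,0.064,-0.03,-3.0,0,0,100],
  ],
)

```text
time: 17.05
tool_pos: [0.5305, -0.364, 0.2059]
tcp_rot: [0.104, 1.56, -0.107]
wrist_force: [0.3, 0.1, -0.0]
width: 0.999
```

Run:
```python
from h import *
st();s=monitor.read_state()
a=imaging.read_camera("wrist");cv2.imwrite("pics/w2.png",a)
t=imaging.read_camera("top");cv2.imwrite("pics/t2.png",t)
for P in [(.5285,-.3657,.012),(.5675,-.2746,.012),(.5285,-.3657,0)]: print(w2pix("wrist",P,s))
```

```text
t 17.05 chest [-0.117  -0.3609  0.2059] pitch 89.5 F [ 0.27  0.11 -0.  ] w 0.999 q [-0.64  0.22  1.71  0.    1.21 -2.08]
[[281.6700422  173.27164538]]
[[381.68244597 200.50391118]]
[[281.75503944 170.33870978]]
```

View pics/w2.png

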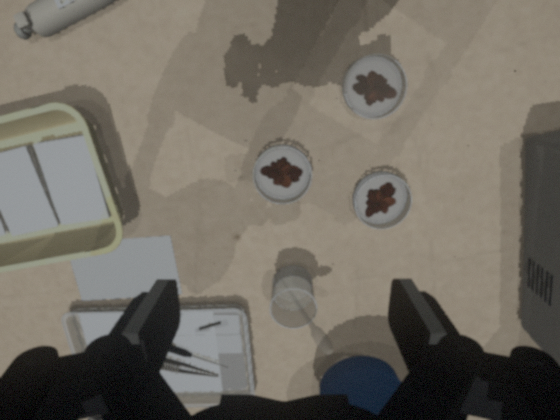

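The view shows the chosen dish at (283,172), predicted (282,173); the look-alikes are at (375,87) and (381,197), the beaker at (293,295). Descend.

Run:
```python
from h import *
s=monitor.read_state()
P=pix2w("wrist",[(283,172.5)],.010,s)[0];print(P,pix2w("wrist",[(283,172.5)],.015,s)[0], pix2w("wrist",[(292,275)],.0,s)[0])
for z in(.06,.004): print(rel([P[0],P[1],z],ori(90,np.pi)))
```

```text
[ 0.5280991  -0.36450203  0.01      ] [ 0.52692482 -0.36431934  0.015     ] [ 0.64172432 -0.37101171  0.        ]
[0.1458, -0.0005, -0.0033, -0.1402, 0.0079, 0.0018]
[0.2018, -0.0005, -0.0038, -0.1402, 0.0079, 0.0018]
```

jog_arm(
  rows=[
    [0.03,0,-0.001,-0.14,0.008,0,100],
    [0.07,0,-0.003,-0.14,0.008,0.002,100],
    [0.11,0,-0.003,-0.14,0.008,0.002,100],
    [0.146,0,-0.003,-0.14,0.008,0.002,100],
    [0.165,0,-0.003,-0.14,0.008,0.002,100],
    [0.18,0,-0.0035,-0.14,0.008,0.002,100],
    [0.192,0,-0.0035,-0.14,0.008,0.002,100],
    [0.199,0,-0.0035,-0.14,0.008,0.002,100],
    [0.201,0,-0.0035,-0.14,0.008,0.002,100],
    [0.2015,0,-0.0035,-0.14,0.008,0.002,100],
  ],
)

```text
time: 18.15
tool_pos: [0.529, -0.3645, 0.005]
tcp_rot: [0.0, 1.57, -0.001]
wrist_force: [0.2, -0.6, 0.5]
width: 1.0
```

```bash
python3 -c "
from h import *
st();print(monitor.read_state()['tool_pos'])"
```

```text
t 18.15 chest [-0.1185 -0.3613  0.005 ] pitch 89.9 F [ 0.22 -0.58  0.5 ] w 1.0 q [-0.64  0.42  1.85  0.    0.87 -2.21]
[ 0.52902931 -0.36448368  0.0049974 ]
```

Close gently (20 N).

jog_arm(
  rows=[
    [0.001,0,0,0,0,0,80],
    [0.001,0,0,0,0,0,70],
    [0.001,0,0,0,0,0,62],
    [0.001,0,0,0,0,0,55],
    [0.001,0,0,0,0,0,50],
    [0.001,0,0,0,0,0,50],
    [0.001,0,0,0,0,0,50],
    [0.001,0,0,0,0,0,50],
  ],
  force=20,
)

```text
time: 18.95
tool_pos: [0.5296, -0.3649, 0.0052]
tcp_rot: [-0.001, 1.569, -0.002]
wrist_force: [-2.3, 2.3, 5.2]
width: 0.624
```

```bash
python3 -c "
from h import *
st();print(monitor.read_state()['tool_pos'])"
```

```text
t 18.95 chest [-0.1179 -0.3618  0.0052] pitch 89.8 F [-2.26  2.3   5.18] w 0.624 q [-0.64  0.42  1.85  0.    0.87 -2.21]
[ 0.52961856 -0.36492219  0.00519684]
```

jog_arm(
  rows=[
    [-0.003,0,0,0,0,0,50],
    [-0.008,0,0,0,0,0,50],
    [-0.018,0,0,0,0,0,50],
    [-0.035,0,0,0,0,0,50],
    [-0.06,0,0,0,0,0,50],
    [-0.09,0,0,0,0,0,50],
    [-0.12,0,0,0,0,0,50],
    [-0.15,0,0,0,0,0,50],
    [-0.175,0,0,0,0,0,50],
    [-0.19,0,0,0,0,0,50],
    [-0.195,0,0,0,0,0,50],
  ],
)

```text
time: 20.05
tool_pos: [0.5303, -0.3655, 0.2036]
tcp_rot: [-0.003, 1.565, -0.004]
wrist_force: [0.5, -0.5, -0.7]
width: 0.625
```

Run:
```python
from h import *
st();s=monitor.read_state()
a=imaging.read_camera("wrist");b=imaging.read_camera("scene")
cv2.imwrite("pics/m3.png",np.hstack([cv2.resize(a,(430,323)),cv2.resize(b[60:260,220:470],(370,323))]))
print(rel(c2w(-.005,0,.2),ori(90,np.pi+PSI)))
```

```text
t 20.05 chest [-0.1173 -0.3624  0.2036] pitch 89.6 F [ 0.5  -0.49 -0.75] w 0.625 q [-0.64  0.22  1.71  0.    1.2  -2.21]
[0.0005, 0.3682, 0.0893, -0.0651, 0.0033, 0.0023]
```

View pics/m3.png

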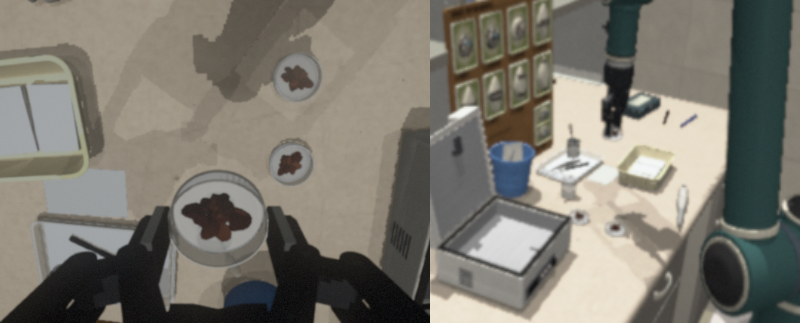

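The dish is held level between the pads and the lid stands open at its stop. Carry it over the chamber.

jog_arm(
  rows=[
    [0,0.01,0.002,0,0,0,50],
    [0,0.03,0.007,-0.01,0,0,50],
    [0,0.06,0.015,-0.01,0.001,0,50],
    [0,0.09,0.022,-0.02,0.001,0,50],
    [0,0.12,0.029,-0.02,0.001,0,50],
    [0,0.15,0.036,-0.03,0.001,0,50],
    [0,0.18,0.044,-0.03,0.002,0.001,50],
    [0,0.21,0.051,-0.04,0.002,0.001,50],
    [0,0.24,0.058,-0.04,0.002,0.001,50],
    [0,0.27,0.065,-0.05,0.002,0.001,50],
    [0,0.3,0.073,-0.055,0.003,0.002,50],
    [0,0.33,0.08,-0.06,0.003,0.002,50],
    [0,0.35,0.085,-0.065,0.003,0.002,50],
    [0,0.362,0.088,-0.065,0.003,0.002,50],
    [0,0.368,0.089,-0.065,0.003,0.002,50],
    [0,0.368,0.089,-0.065,0.003,0.002,50],
    [0,0.368,0.089,-0.065,0.003,0.002,50],
  ],
)

```text
time: 21.85
tool_pos: [0.6183, 0.0024, 0.2001]
tcp_rot: [-0.051, 1.571, 0.05]
wrist_force: [0.0, 0.3, -1.2]
width: 0.621
```

Run:
```python
from h import *
st()
for z in (.09,.056,.0505): print(rel(c2w(-.005,0,z),ori(90,np.pi+PSI)))
```

```text
t 21.85 chest [-0.0058 -0.0009  0.2001] pitch 89.9 F [ 0.03  0.31 -1.25] w 0.621 q [-0.04  0.18  1.76 -0.    1.2  -1.67]
[0.1101, 0.001, 0.0009, -0.0005, -0.0007, 0.0007]
[0.1441, 0.001, 0.0009, -0.0005, -0.0007, 0.0007]
[0.1496, 0.001, 0.0009, -0.0005, -0.0007, 0.0007]
```

jog_arm(
  rows=[
    [0.01,0,0,0,0,0,50],
    [0.03,0,0,0,0,0,50],
    [0.055,0.001,0.001,0,0,0,50],
    [0.08,0.001,0.001,0,0,0,50],
    [0.1,0.001,0.001,0,0,0,50],
    [0.118,0.001,0.001,0,0,0,50],
    [0.13,0.001,0.001,0,0,0,50],
    [0.138,0.001,0.001,0,0,0,50],
    [0.143,0.001,0.001,0,0,0,50],
    [0.146,0.001,0.001,0,0,0,50],
    [0.148,0.001,0.001,0,0,0,50],
    [0.149,0.001,0.001,0,0,0,50],
  ],
)

```text
time: 23.05
tool_pos: [0.6197, 0.0034, 0.0517]
tcp_rot: [-0.051, 1.57, 0.05]
wrist_force: [-0.5, -0.2, 0.4]
width: 0.622
```

```bash
python3 -c "
from h import *
st()"
```

```text
t 23.05 chest [-0.0044 -0.      0.0517] pitch 89.9 F [-0.47 -0.19  0.4 ] w 0.622 q [-0.03  0.33  1.88 -0.    0.93 -1.67]
```

jog_arm(
  rows=[
    [0.0005,0,0,0,0,0,50],
    [0.001,0,0,0,0,0,50],
    [0.0014,0,0,0,0,0,50],
    [0.0014,0,0,0,0,0,50],
  ],
)

```text
time: 23.45
tool_pos: [0.6197, 0.0035, 0.0504]
tcp_rot: [-0.051, 1.569, 0.05]
wrist_force: [0.6, -1.0, 0.3]
width: 0.623
```

```bash
python3 -c "
from h import *
st()"
```

```text
t 23.45 chest [-0.0043  0.      0.0504] pitch 89.9 F [ 0.58 -0.96  0.32] w 0.623 q [-0.03  0.33  1.88 -0.    0.93 -1.67]
```

jog_arm(
  rows=[
    [0.0004,0,0,0,0,0,50],
    [0.0008,0,0,0,0,0,50],
    [0.0012,0,0,0,0,0,50],
    [0.0012,0,0,0,0,0,50],
  ],
)

```text
time: 23.85
tool_pos: [0.6198, 0.0035, 0.0502]
tcp_rot: [-0.051, 1.57, 0.05]
wrist_force: [-2.6, -1.2, 6.8]
width: 0.623
```

```bash
python3 -c "
from h import *
st()"
```

```text
t 23.85 chest [-0.0042  0.      0.0502] pitch 89.9 F [-2.56 -1.2   6.83] w 0.623 q [-0.03  0.33  1.88 -0.    0.93 -1.67]
```

Floor contact (6.8 N) at TCP z 50.2 mm, as expected. Release gently, then rise.

jog_arm(
  rows=[
    [0,0,0,0,0,0,64],
    [0,0,0,0,0,0,68],
    [0,0,0,0,0,0,75],
    [0,0,0,0,0,0,85],
    [0,0,0,0,0,0,95],
    [0,0,0,0,0,0,95],
    [-0.005,0,0,0,0,0,95],
    [-0.02,0,0,0,0,0,95],
    [-0.05,0,0,0,0,0,95],
    [-0.09,0,0,0,0,0,95],
    [-0.13,0,0,0,0,0,95],
    [-0.17,0,0.02,0,0,0,95],
    [-0.19,0,-0.02,0,0,0,95],
    [-0.2,0,-0.06,0,0,0,95],
    [-0.2,0,-0.08,0,0,0,95],
    [-0.2,0,-0.08,0,0,0,95],
  ],
)

```text
time: 25.45
tool_pos: [0.5382, -0.0016, 0.2524]
tcp_rot: [-0.051, 1.567, 0.049]
wrist_force: [0.8, 0.4, 0.3]
width: 0.951
```

Run:
```python
from h import *
st();s=monitor.read_state()
a=imaging.read_camera("wrist");b=imaging.read_camera("scene")
cv2.imwrite("pics/m4.png",np.hstack([cv2.resize(a,(430,323)),cv2.resize(b[100:260,200:380],(370,323))]))
```

```text
t 25.45 chest [-0.086   0.0003  0.2524] pitch 89.8 F [0.85 0.36 0.27] w 0.951 q [-0.05 -0.01  1.87 -0.    1.28 -1.68]
```

View pics/m4.png

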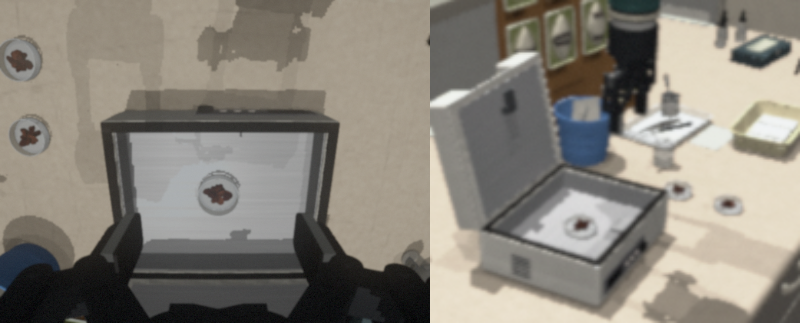

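The dish lies flat mid-chamber, at (218,192) in the wrist view, the lid stands back at its stop, and nothing touches the robot. Handing in.

```bash
python3 -c "
from workcell import finish_job
print(finish_job())"
```

```text
the job is handed in; nothing more can be done
None
```

I opened the chest and set the dish on the chamber floor, then handed the job in at about 25.5 s; no verdict was reported.

- **Latch and lid:** I felt the latch wall at about 8 N, a little over the 3 to 6 N asked. I then lifted the paddle until the pawl let go and swung the lid back, first by the paddle and then by its underside beside the pawl. By arm position the lid reached about 1.79 rad. The wrist readings taken during this stage were at most about 11 N.
- **Dish:** I took the rightmost of the three and carried it level. I felt the floor at 6.8 N, at the expected height, and released it there.
- **Last checks:** the final pictures show the dish flat near the middle of the chamber and the lid standing open. The wrist force was about 1 N, with the gripper clear of everything. The beaker and tip box were never approached, but I did not measure their positions again.
- **Not measured directly:** I judged the lid angle from arm position and pictures. I took it that the sprung paddle dropped back to rest once the finger was withdrawn.

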